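# Pile loose stock by size on the two stock boards

### The job

Tidy the loose stock: pile the three cartons on the long board and the two round tins on the square board, in each pile the largest at the bottom and the smallest on top. Centre every piece over its board, keep everything the right way up, and lay the cartons lengthwise along the long board so that the pile is square. Leave the tape roll, the calculator and the pen cup where they are.

Things in the scene. Friction and masses are not known exactly. Their poses are not given: they have to be found in the camera images.
- carton_large_mid (a point): Loose white pasteboard carton with a blue band (all three cartons look alike but for size), a plain closed box lying flat, 130 mm long (its x), 64 mm wide (its y), 50 mm high (its z, up). This point is its centre, half-way up (25 mm above its underside). About 140 to 280 g.
- carton_medium_mid (a point): Loose white pasteboard carton with a blue band (all three cartons look alike but for size), a plain closed box lying flat, 100 mm long (its x), 52 mm wide (its y), 46 mm high (its z, up). This point is its centre, half-way up (23 mm above its underside). About 85 to 170 g.
- carton_small_mid (a point): Loose white pasteboard carton with a blue band (all three cartons look alike but for size), a plain closed box lying flat, 72 mm long (its x), 40 mm wide (its y), 44 mm high (its z, up). This point is its centre, half-way up (22 mm above its underside). About 50 to 100 g.
- tin_large_mid (a point): Loose round bare-metal tin with a flat closed lid, 62 mm in diameter, 50 mm high, standing upright (z up). This point is its centre, half-way up (25 mm above its underside). About 100 to 200 g.
- tin_small_mid (a point): Loose round bare-metal tin with a flat closed lid, 44 mm in diameter, 46 mm high, standing upright (z up). This point is its centre, half-way up (23 mm above its underside). About 50 to 100 g.
- long_board_top (a point): Long bare plywood board fixed flat on the table, 170 mm long (its x), 90 mm wide (its y), 10 mm thick, empty at the start. This point is the centre of its top face; z is up.
- square_board_top (a point): Square bare plywood board fixed flat on the table, 100 x 100 mm, 10 mm thick, empty at the start. This point is the centre of its top face; z is up.
- tape_roll: Bystander: brown roll of packing tape lying flat beyond the work, 90 mm across with a 60 mm hole, 36 mm high. Origin at the centre of its underside. Leave it alone.
- calculator: Bystander: black desk calculator lying flat, 112 mm (its x) by 70 mm (its y), 14 mm thick with low grey keys. Origin at the centre of its underside. Leave it alone.
- pen_cup: Bystander: grey plastic cup with three pens in it, 74 mm across the mouth, 90 mm high, pen tips at 132 mm. Origin at the centre of its underside. Leave it alone.

How it is judged:
At the end, for the whole second after the job is handed in: Cartons piled large, medium, small on the long board, the small tin on the large one on the square board: each within 14 mm of its board's centre, 5 mm of its height in the pile, 0.1 rad of upright, below 20 mm/s; cartons within 0.2 rad of the board's length (horizontal distance between each of carton_large_mid, carton_medium_mid, carton_small_mid and long_board_top below 0.014 m and z of carton_large_mid in the frame of long_board_top between 0.02 and 0.03 m and angle between each of carton_large_mid, carton_medium_mid, carton_small_mid, tin_large_mid, tin_small_mid's own z axis and vertical below 0.1 rad and linear speed of each of carton_large, carton_medium, carton_small, tin_large, tin_small below 0.02 m/s and angle between the x axis of each of carton_large_mid, carton_medium_mid, carton_small_mid and the x axis of long_board_top, either way round below 0.2 rad and z of carton_medium_mid in the frame of long_board_top between 0.068 and 0.078 m and z of carton_small_mid in the frame of long_board_top between 0.113 and 0.123 m and horizontal distance between each of tin_large_mid, tin_small_mid and square_board_top below 0.014 m and z of tin_large_mid in the frame of square_board_top between 0.02 and 0.03 m and z of tin_small_mid in the frame of square_board_top between 0.068 and 0.078 m); the robot touches nothing.
It fails at once if a carton or tin is tipped over (leans by more than 0.7 rad) (angle between any of carton_large_mid, carton_medium_mid, carton_small_mid, tin_large_mid, tin_small_mid's own z axis and vertical above 0.7 rad).
It fails at once if a bystander (tape roll, calculator or pen cup) is shifted by more than 20 mm (distance of any of tape_roll, calculator, pen_cup from where it was at the start of the episode above 0.02 m).
It also fails if it takes over 128 s, if anything falls off the work surface, if the arm or the gripper's body presses on something with over 40 N, if the wrist force passes 120 N, or if a joint passes its speed limit or range.

### The arm

A 6-joint arm with a two-finger parallel gripper is mounted at the origin on the work surface. World frame = base frame: x ahead of the robot, y to its left, z up, the work surface at z = 0. Lengths are in m, angles in rad, forces in N, time in s.
With the tool pointing down it reaches from about 0.3 to 0.775 m from the base axis. Payload 14.6 kg.
Tool frame: the origin (TCP) lies between the finger pads; the fingertips stand 22 mm ahead of it and the grasp point (between the pads) lies 3 mm ahead of it (ctrl.tip_reach is the distance from the TCP to the fingertips, in m); z points along the fingers, y is the direction in which the jaws open and shut (so a half turn about z gives the same grasp; the last joint's range is limited). The gripper opens to 94 mm and grips with 3 to 60 N. Pads are 16 mm wide; open, the fingers measure 119 mm over their backs; the gripper's body (75 mm by 177 mm) begins 78 mm behind the grasp point.
Start: joints at [-1.365, 0.3, 1.521, -0, 1.321, -0.067], TCP at [0.148, -0.53, 0.227] pointing down, gripper open.
Joint ranges: [-3.03, 3.03], [-0.79, 2.21], [0.23, 2.52], [-1.04, 4.18], [0, 3.07], [-2.55, 2.55]. Speed limits (rad/s): [2.22, 2.22, 2.57, 3.14, 3.14, 3.14].

### API

Orientations are given as [roll, pitch, yaw] about the fixed x, y, z axes, in that order (R = Rz(yaw) Ry(pitch) Rx(roll)).
In Python, from station import ctrl gives the robot as it stands. The module is installed in compiled form; this text tells all that it offers.
- The arm moves only by the shell command python3 -m creep 'ROWS' [OPENING] [FORCE]. ROWS is a JSON object of lists of equal length, an entry for each row: "xyz": the shift along the tool's x, y, z in mm, a list of three; "spin": the turn about the tool's z in rad. In form: {"xyz": [[tx, ty, tz], ...], "spin": [spin, ...]}. A call has 1 to 5 rows; each row shifts and turns the commanded pose from where the row before left it, along the tool's axes as they then stand; what a row does not reach is not made up. A row lasts 1/8 s, in which the tool goes at most 62.5 mm and 10.7 degrees, less where a joint would pass 70% of its speed; a pose out of reach is approached as far as the arm can. A call with a gripper value outside its range is refused whole. OPENING is the finger opening in mm, from 0 to 94, set as the call begins (- or left out, the last holds). The fingers move at their own pace and stop on an object; FORCE is the grip in N (left out, the last holds). Time passes only in rows, so rows that do not move let the fingers close. It gives the time, the measured TCP pose, the force and the opening at its end, in the units of the state.
- ctrl.get_obs(): the state, without advancing time (a new reading comes with each control period).
- ctrl.camera(name): name is "side" or "top"; returns the picture (384x512x3 uint8, red, green, blue); there is no depth.
- ctrl.camera_model(name): a dict with "fx", "fy", "cx", "cy" (pixels), "R" (3x3) and "t" (3): a world point X has camera coordinates R X + t. Camera axes: x right, y down, z forward; pixel columns grow to the right and rows downward; lengths in m; the calibration is good to about 2 mm. A picture is of the moment at which its call begins. camera_model takes no time and is no camera call.
- ctrl.hand_in(): hands the job in, once; it reports no verdict.
The state is a dict: "time_s": time; "qpos": joint angles; "joint_vel": joint speeds; "tau": joint torques, N m; "ee_pos": TCP position; "eef_rot": TCP orientation; "force": force on the tool from outside, world axes, zero at the start; "moment": the same for the moment, N m; "grip_width": finger opening in m.
Only numpy, scipy, OpenCV 4.12 (cv2) and the standard library are available. Lean on these libraries where they do the work, as an engineer would, in place of code of your own. Each camera call takes 0.05 s, during which the arm holds its last target.

## Working session

There is one attempt and no reset: what is moved stays moved. The work goes in short steps, Python scripts to look and compute and a shell command to move; the robot and the scene stay as the last step left them, time stands still between calls to the robot, and variables do not carry over. Pictures are saved under pics/ and viewed, and the job is handed in when it is done.

```bash
ls; mkdir -p pics; python3 - <<'E'
from station import ctrl
import cv2
for n in ("top","side"):
    cv2.imwrite(f"pics/{n}0.png",ctrl.camera(n)[:,:,::-1]); print(n,ctrl.camera_model(n))
print(ctrl.get_obs(), ctrl.tip_reach)
E
```

```text
pics
top {'fx': 383.0625186700588, 'fy': 383.0625186700588, 'cx': 254.9091684793622, 'cy': 191.7713319111729, 'R': array([[-0.01245416, -0.99991764,  0.00310074],
       [-0.99807316,  0.01224256, -0.0608283 ],
       [ 0.06078533, -0.00385233, -0.99814343]]), 't': array([-0.01817376,  0.57449575,  1.22454008])}
side {'fx': 415.4262703277107, 'fy': 415.4262703277107, 'cx': 255.90639669046146, 'cy': 194.06358556925582, 'R': array([[-9.32301652e-01, -3.61681667e-01, -2.04993394e-05],
       [-2.71965827e-01,  7.01079778e-01, -6.59182626e-01],
       [ 2.38428643e-01, -6.14551476e-01, -7.51982889e-01]]), 't': array([0.5075732 , 0.19291581, 1.09957986])}
{'time_s': 0.1, 'qpos': array([-1.36461635e+00,  3.00378147e-01,  1.52155658e+00, -6.41846183e-06,
        1.32071415e+00, -6.65904583e-02]), 'joint_vel': array([ 4.78632849e-04, -2.86029580e-04, -1.29435064e-03, -1.47745996e-04,
        1.70381006e-03, -4.57963159e-05]), 'tau': array([ 7.33585966e-04, -5.32646549e+01, -3.53287375e+01,  7.09185563e-02,
        2.34439335e-02, -2.92023412e-05]), 'ee_pos': array([ 0.14812338, -0.52943764,  0.22694767]), 'eef_rot': array([-3.14053835e+00, -6.40792597e-05,  2.72771992e-01]), 'force': array([-0.12683467, -0.60673574, -0.53835617]), 'moment': array([ 0.01082273, -0.07031485, -0.02503521]), 'grip_width': 0.09408664709753205} 0.022
```

View pics/top0.png

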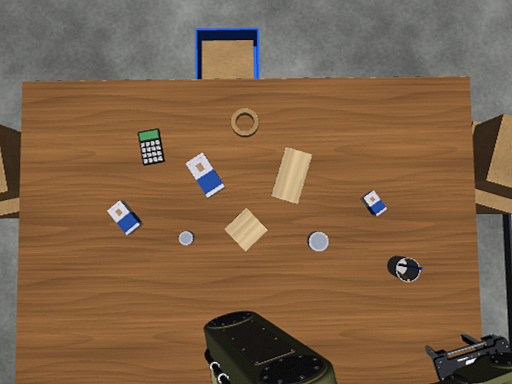

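View pics/side0.png

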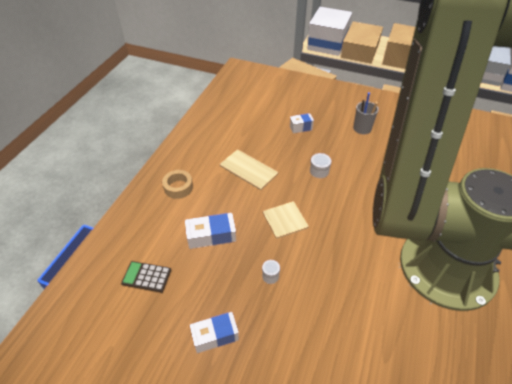

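```bash
cat > h.py <<'E'
import numpy as np, cv2
from station import ctrl
def cam(n):
    m=ctrl.camera_model(n); K=np.array([[m['fx'],0,m['cx']],[0,m['fy'],m['cy']],[0,0,1]]); return K,np.array(m['R']),np.array(m['t'])
def ray(n,uv,z):
    K,R,t=cam(n); uv=np.atleast_2d(uv).astype(float)
    d=(np.linalg.inv(K)@np.c_[uv,np.ones(len(uv))].T).T@R; c=-R.T@t
    s=(z-c[2])/d[:,2]; return c+s[:,None]*d
def proj(n,X):
    K,R,t=cam(n); p=(np.atleast_2d(X)@R.T+t)@K.T; return p[:,:2]/p[:,2:]
def shot(n,name):
    im=ctrl.camera(n)[:,:,::-1].copy(); cv2.imwrite(f"pics/{name}.png",im); return im
E
python3 - <<'E'
import cv2,numpy as np
im=cv2.imread('pics/top0.png')
T=[]
for (u,v) in [(205,174),(123,217),(374,203),(292,175),(246,229),(318,241),(186,238)]:
    c=cv2.resize(im[v-32:v+32,u-32:u+32],(256,256),interpolation=cv2.INTER_NEAREST); T.append(c)
    
T.append(T[0]*0)
out=np.vstack([np.hstack(T[:3]),np.hstack(T[3:6])]);out=np.vstack([out])
cv2.imwrite('pics/crop0.png',out)
hsv=cv2.cvtColor(im,cv2.COLOR_BGR2HSV)
for p in [(205,160),(212,184),(290,175),(246,229),(318,241),(270,150),(186,238),(120,208)]:
    print(p,hsv[p[1],p[0]])
E
```

```text
(205, 160) [123  14 224]
(212, 184) [110 193 161]
(290, 175) [ 19  84 222]
(246, 229) [ 18  83 214]
(318, 241) [111  27 177]
(270, 150) [ 14 156 144]
(186, 238) [110  30 177]
(120, 208) [120  14 229]
```

View pics/crop0.png

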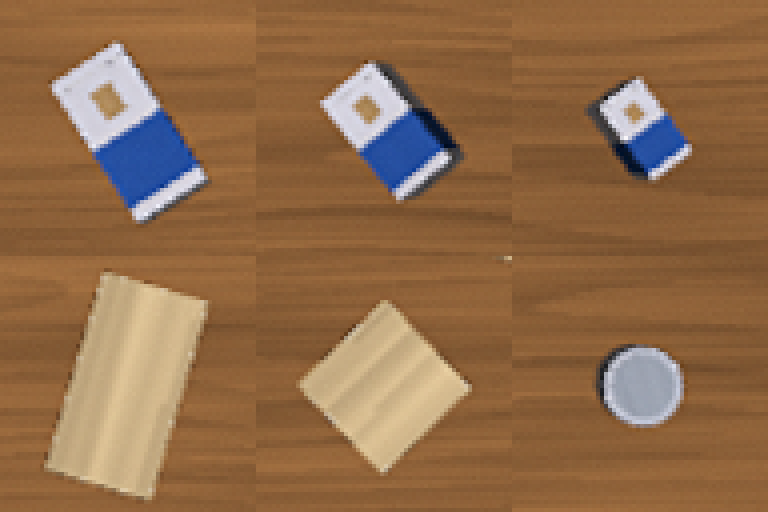

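The crops show each piece's bright top face clearly separated from its dark sides: large carton (205,174), medium (123,217), small (374,203), boards (292,175) and (246,229), tins (318,241) and (186,238).

```bash
cat >> h.py <<'E'
def mask(im,kind):
    h=cv2.cvtColor(im,cv2.COLOR_BGR2HSV).astype(int); H,S,V=h[...,0],h[...,1],h[...,2]
    if kind=='c': m=((S<60)&(V>150))|((H>100)&(H<120)&(S>120)&(V>110))
    if kind=='b': m=(V>165)&(S<135)&(H<30)&(S>50)
    if kind=='t': m=(S<75)&(V>115)
    return m.astype(np.uint8)*255
def meas(im,uv,kind,z,view='top',r=34):
    u,v=uv; m=mask(im,kind); k=np.zeros_like(m); k[v-r:v+r,u-r:u+r]=m[v-r:v+r,u-r:u+r]
    cs,_=cv2.findContours(cv2.resize(k,None,fx=8,fy=8,interpolation=cv2.INTER_LINEAR)//128*255,cv2.RETR_EXTERNAL,cv2.CHAIN_APPROX_NONE)
    c=max(cs,key=cv2.contourArea)[:,0]; px=(c+0.5)/8-0.5
    P=ray(view,px,z)[:,:2].astype(np.float32)*1000
    if kind=='t':
        (x,y),rr=cv2.minEnclosingCircle(P); M=cv2.moments(P.reshape(-1,1,2)); return M['m10']/M['m00'],M['m01']/M['m00'],2*np.sqrt(M['m00']/np.pi)
    (x,y),(a,b),_=rect=cv2.minAreaRect(P); bp=cv2.boxPoints(rect); e=[bp[1]-bp[0],bp[2]-bp[1]]; e=max(e,key=np.linalg.norm)
    return x,y,max(a,b),min(a,b),(np.arctan2(e[1],e[0])+np.pi/2)%np.pi-np.pi/2
E
python3 - <<'E'
from h import *
im=cv2.imread('pics/top0.png')
for n,uv,k,z in [('L',(205,174),'c',.05),('M',(123,217),'c',.046),('S',(374,203),'c',.044),('long',(292,175),'b',.01),('sq',(246,229),'b',.01),('TL',(318,241),'t',.05),('TS',(186,238),'t',.046)]:
    print(n,np.round(meas(im,uv,k,z),3))
im=cv2.imread('pics/side0.png')
for n,uv,k,z in [('long',(248,168),'b',.01),('sq',(286,218),'b',.01),('TL',(320,160),'t',.05),('TS',(271,266),'t',.046)]:
    print(n,np.round(meas(im,uv,k,z,'side'),3))
for n in('tape',(245,122,.036)),('calc',(150,147,.014)),('cup',(405,268,.09)): print(n[0],ray('top',n[1][:2],n[1][2]))
E
```

```text
L [6.29155e+02 1.33515e+02 1.33561e+02 6.86200e+01 5.65000e-01]
M [497.355 392.36  102.792  55.95    0.674]
S [ 533.606 -405.69    74.731   42.866    0.618]
long [ 6.29189e+02 -1.45314e+02  1.73367e+02  9.39400e+01 -3.00000e-01]
sq [452.604   6.629 103.222 102.839   0.773]
TL [ 414.594 -222.201   62.787]
TS [429.921 194.986  44.996]
long [ 6.25875e+02 -1.41412e+02  1.85030e+02  1.09047e+02 -3.11000e-01]
sq [451.645   9.514 117.475 113.131  -0.821]
TL [ 409.779 -200.514   85.132]
TS [425.271 206.261  56.387]
tape [[0.79923454 0.00398795 0.036     ]]
calc [[0.72541132 0.31614108 0.014     ]]
cup [[ 0.33363994 -0.4753516   0.09      ]]
```

```bash
cat > go.py <<'E'
# usage: go.py x y z yaw [maxstep]  (mm): prints the tool-frame shifts needed from the present pose
import sys,numpy as np
from station import ctrl
from scipy.spatial.transform import Rotation as Ro
a=list(map(float,sys.argv[1:])); o=ctrl.get_obs()
p=o['ee_pos']*1000; R=Ro.from_euler('xyz',o['eef_rot']).as_matrix(); yaw=o['eef_rot'][2]
print('t',round(o['time_s'],2),'p',p.round(1),'rpy',o['eef_rot'].round(4),'F',o['force'].round(1),'w',round(o['grip_width']*1000,1),'q',o['qpos'].round(2))
if len(a)>=4:
    d=np.array(a[:3])-p; s=-((a[3]-yaw+np.pi/2)%np.pi-np.pi/2)
    mx=a[4] if len(a)>4 else 55
    n=max(1,int(np.ceil(np.linalg.norm(d)/mx)),int(np.ceil(abs(s)/.18)))
    for i in range(n):
        Ri=R@Ro.from_euler('z',s/n*i).as_matrix(); print((Ri.T@d/n).round(1),round(s/n,4))
E
python3 go.py 414.6 -222.2 120 0.273
```

```text
t 0.1 p [ 148.1 -529.4  226.9] rpy [-3.1405e+00 -1.0000e-04  2.7280e-01] F [-0.1 -0.6 -0.5] w 94.1 q [-1.36  0.3   1.52 -0.    1.32 -0.07]
[ 42.4 -28.   13.4] -0.0
[ 42.4 -28.   13.4] -0.0
[ 42.4 -28.   13.4] -0.0
[ 42.4 -28.   13.4] -0.0
[ 42.4 -28.   13.4] -0.0
[ 42.4 -28.   13.4] -0.0
[ 42.4 -28.   13.4] -0.0
[ 42.4 -28.   13.4] -0.0
```

```bash
python3 -m creep '{"xyz":[[42,-28,0],[42,-28,0],[42,-28,0],[42,-28,0],[42,-28,0]],"spin":[0,0,0,0,0]}' 94 20; python3 -m creep '{"xyz":[[42,-28,20],[42,-28,30],[42,-28,30],[0,0,0]],"spin":[0,0,0,0]}'; python3 go.py 414.6 -222.2 30 0.273
```

```text
time_s: 0.72
ee_pos: [0.3135, -0.3368, 0.2273]
eef_rot: [-3.141, 0.0, 0.273]
force: [0.9, 0.3, 0.3]
grip_width: 0.0937
time_s: 1.23
ee_pos: [0.4118, -0.2208, 0.1453]
eef_rot: [-3.138, 0.003, 0.277]
force: [-0.3, -1.5, -0.1]
grip_width: 0.0941
t 1.23 p [ 411.8 -220.8  145.3] rpy [-3.1384e+00  2.6000e-03  2.7670e-01] F [-0.3 -1.5 -0.1] w 94.1 q [-0.57  0.21  1.84  0.    1.1   0.72]
[ 0.9  0.8 38.4] 0.0012
[ 0.9  0.8 38.4] 0.0012
[ 0.9  0.8 38.4] 0.0012
```

```bash
python3 -m creep '{"xyz":[[2,2,30],[0,0,30],[0,0,0],[0,0,0]],"spin":[0,0,0,0]}'; python3 go.py 414.6 -222.2 30 0.273;python3 -c "
from h import *
shot('top','top1');shot('side','side1')"
```

```text
time_s: 1.72
ee_pos: [0.4141, -0.2255, 0.0888]
eef_rot: [3.14, -0.001, 0.272]
force: [0.6, -0.5, -0.4]
grip_width: 0.094
t 1.73 p [ 414.1 -225.5   88.8] rpy [ 3.1405e+00 -9.0000e-04  2.7230e-01] F [ 0.6 -0.5 -0.4] w 94.0 q [-0.58  0.3   1.88 -0.    0.96  0.72]
[ 0.6 -1.6 29.4] -0.0004
[ 0.6 -1.6 29.4] -0.0004
```

View pics/side1.png

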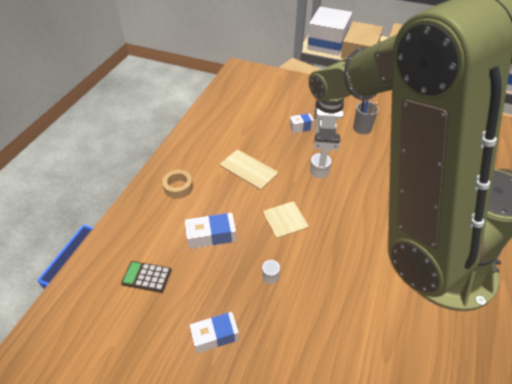

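The side view shows the gripper over the large tin at (320,165), with one finger each side. I descend and close.

```bash
python3 -m creep '{"xyz":[[1,-3,20],[0,0,20],[0,0,19],[0,0,0],[0,0,0]],"spin":[0,0,0,0,0]}'; python3 go.py;  python3 -m creep '{"xyz":[[0,0,0],[0,0,0],[0,0,0],[0,0,0],[0,0,0]],"spin":[0,0,0,0,0]}' 40 20; python3 -m creep '{"xyz":[[0,0,-30],[0,0,-40],[0,0,-20],[0,0,0]],"spin":[0,0,0,0]}'; python3 go.py 452.6 6.6 120 0.273 40
```

```text
time_s: 2.45
ee_pos: [0.4145, -0.222, 0.0296]
eef_rot: [3.14, -0.001, 0.273]
force: [-0.4, -0.6, -0.2]
grip_width: 0.0942
t 2.45 p [ 414.5 -222.    29.6] rpy [ 3.1405e+00 -1.0000e-03  2.7280e-01] F [-0.4 -0.6 -0.2] w 94.2 q [-0.57  0.4   1.91  0.    0.83  0.73]
time_s: 3.08
ee_pos: [0.4141, -0.2217, 0.0286]
eef_rot: [3.142, -0.0, 0.273]
force: [-0.4, 0.5, 2.5]
grip_width: 0.0605
time_s: 3.58
ee_pos: [0.4144, -0.2219, 0.1193]
eef_rot: [3.14, -0.002, 0.273]
force: [-1.4, -0.1, -2.0]
grip_width: 0.0606
t 3.58 p [ 414.4 -221.9  119.3] rpy [ 3.1399e+00 -1.5000e-03  2.7280e-01] F [-1.4 -0.1 -2. ] w 60.6 q [-0.57  0.25  1.86  0.    1.03  0.73]
[ 16.4 -35.   -0.1] -0.0
[ 16.4 -35.   -0.1] -0.0
[ 16.4 -35.   -0.1] -0.0
[ 16.4 -35.   -0.1] -0.0
[ 16.4 -35.   -0.1] -0.0
[ 16.4 -35.   -0.1] -0.0
```

```bash
python3 -m creep '{"xyz":[[16,-35,0],[17,-35,0],[16,-35,0],[17,-35,0],[16,-35,0]],"spin":[0,0,0,0,0]}'; python3 -m creep '{"xyz":[[16,-35,0],[0,0,0],[0,0,0],[0,0,0]],"spin":[0,0,0,0]}'; python3 go.py 452.6 6.6 41 0.273
```

```text
time_s: 4.2
ee_pos: [0.4454, -0.0297, 0.1171]
eef_rot: [-3.141, 0.002, 0.273]
force: [0.3, -1.1, -1.2]
grip_width: 0.0608
time_s: 4.7
ee_pos: [0.4516, 0.0062, 0.118]
eef_rot: [-3.141, 0.001, 0.272]
force: [-0.1, -0.4, -2.2]
grip_width: 0.0604
t 4.7 p [451.6   6.2 118. ] rpy [-3.1414e+00  7.0000e-04  2.7170e-01] F [-0.1 -0.4 -2.2] w 60.4 q [-0.07  0.21  1.91 -0.    1.02  1.23]
[ 0.6 -0.1 38.5] -0.0007
[ 0.6 -0.  38.5] -0.0007
```

```bash
python3 -m creep '{"xyz":[[1,0,30],[0,0,30],[0,0,14],[0,0,0],[0,0,0]],"spin":[0,0,0,0,0]}'; python3 go.py 452.6 6.6 39.5 0.273
```

```text
time_s: 5.32
ee_pos: [0.4534, 0.0071, 0.0454]
eef_rot: [3.141, -0.001, 0.273]
force: [0.0, 0.3, -0.8]
grip_width: 0.0603
t 5.33 p [453.4   7.1  45.4] rpy [ 3.1411e+00 -1.4000e-03  2.7260e-01] F [ 0.   0.3 -0.8] w 60.3 q [-0.07  0.34  1.95 -0.    0.85  1.23]
[-0.9  0.2  5.9] -0.0004
```

```bash
python3 -m creep '{"xyz":[[0,0,3],[0,0,2.5],[0,0,0],[0,0,0]],"spin":[0,0,0,0]}'; python3 go.py
```

```text
time_s: 5.82
ee_pos: [0.4528, 0.0073, 0.039]
eef_rot: [3.142, -0.0, 0.273]
force: [0.6, -0.1, -1.4]
grip_width: 0.0607
t 5.83 p [452.8   7.3  39. ] rpy [ 3.1416e+00 -1.0000e-04  2.7280e-01] F [ 0.6 -0.1 -1.4] w 60.7 q [-0.06  0.36  1.95  0.    0.83  1.23]
```

```bash
python3 -m creep '{"xyz":[[0,0,1],[0,0,0],[0,0,0]],"spin":[0,0,0]}'; python3 -m creep '{"xyz":[[0,0,0],[0,0,0],[0,0,0],[0,0,0],[0,0,0]],"spin":[0,0,0,0,0]}' 94; python3 -m creep '{"xyz":[[0,0,-20],[0,0,-30],[0,0,-50],[0,0,-20],[0,0,0]],"spin":[0,0,0,0,0]}'; python3 go.py 430 195 160 0.273 50
```

```text
time_s: 6.2
ee_pos: [0.4529, 0.0073, 0.0385]
eef_rot: [3.142, -0.0, 0.273]
force: [-4.4, 0.2, 9.4]
grip_width: 0.0605
time_s: 6.82
ee_pos: [0.4528, 0.0073, 0.0379]
eef_rot: [-3.142, 0.0, 0.273]
force: [-0.4, 0.7, -0.2]
grip_width: 0.0941
time_s: 7.45
ee_pos: [0.4533, 0.0072, 0.159]
eef_rot: [3.141, -0.003, 0.273]
force: [0.1, -0.3, -0.5]
grip_width: 0.0938
t 7.45 p [453.3   7.2 159. ] rpy [ 3.1407e+00 -2.6000e-03  2.7280e-01] F [ 0.1 -0.3 -0.5] w 93.8 q [-0.06  0.16  1.87 -0.    1.12  1.23]
[  7.  -46.8  -0.3] -0.0
[  7.  -46.8  -0.3] -0.0
[  7.  -46.8  -0.3] -0.0
[  7.  -46.8  -0.3] -0.0
```

```bash
python3 -m creep '{"xyz":[[7,-47,0],[7,-47,0],[7,-47,30],[7,-47,30],[0,0,0]],"spin":[0,0,0,0,0]}'; python3 -m creep '{"xyz":[[0,0,0],[0,0,0]],"spin":[0,0]}'; python3 go.py 430 195 29 0.273;python3 -c "
from h import *
im=shot('top','top2');shot('side','side2')
print(meas(im,(246,227),'t',.06,r=14))"
```

```text
time_s: 8.07
ee_pos: [0.4269, 0.1974, 0.0946]
eef_rot: [3.141, 0.006, 0.276]
force: [-0.3, -0.6, 0.4]
grip_width: 0.0941
time_s: 8.32
ee_pos: [0.4295, 0.195, 0.0982]
eef_rot: [3.142, -0.001, 0.271]
force: [0.9, -0.5, 0.1]
grip_width: 0.094
t 8.32 p [429.5 195.   98.2] rpy [ 3.1416e+00 -6.0000e-04  2.7150e-01] F [ 0.9 -0.5  0.1] w 94.0 q [ 0.35  0.29  1.87 -0.    0.98  1.65]
[ 0.2  0.1 34.6] -0.0008
[ 0.2  0.1 34.6] -0.0008
(453.4951363294572, 6.143047747582065, np.float64(64.11566569552339))
```

View pics/top2.png

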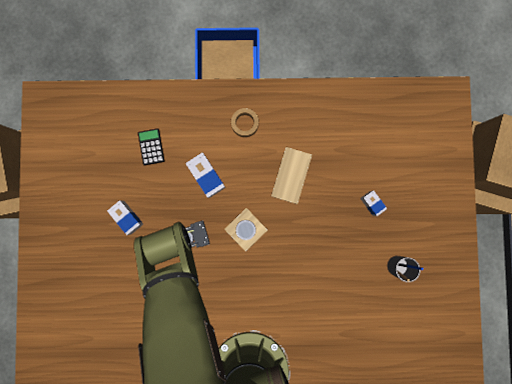

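View pics/side2.png

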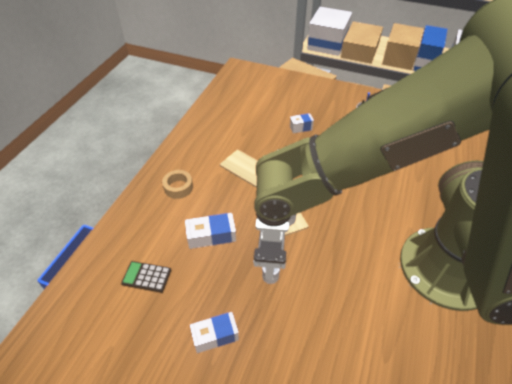

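The top view shows the large tin centred on the square board at (246,229), measured within 1 mm. The gripper is now over the small tin. I grasp it next.

```bash
python3 -m creep '{"xyz":[[0,0,25],[0,0,25],[0,0,19],[0,0,0],[0,0,0]],"spin":[0,0,0,0,0]}'; python3 -m creep '{"xyz":[[0,0,0],[0,0,0],[0,0,0],[0,0,0],[0,0,0]],"spin":[0,0,0,0,0]}' 25 20; python3 go.py; python3 -m creep '{"xyz":[[0,0,-30],[0,0,-50],[0,0,-40],[0,0,0],[0,0,0]],"spin":[0,0,0,0,0]}'; python3 go.py 453 6.6 150 0.273 40
```

```text
time_s: 9.05
ee_pos: [0.4296, 0.1958, 0.0298]
eef_rot: [-3.141, -0.001, 0.272]
force: [-0.6, 0.4, 1.3]
grip_width: 0.0942
time_s: 9.68
ee_pos: [0.4291, 0.1959, 0.029]
eef_rot: [-3.142, 0.0, 0.273]
force: [-1.3, -0.0, -0.1]
grip_width: 0.0473
t 9.68 p [429.1 195.9  29. ] rpy [-3.1416  0.      0.2728] F [-1.3 -0.  -0.1] w 47.3 q [0.35 0.41 1.91 0.   0.83 1.65]
time_s: 10.3
ee_pos: [0.4287, 0.1957, 0.1481]
eef_rot: [3.141, 0.001, 0.273]
force: [-0.1, -0.3, -1.0]
grip_width: 0.0425
t 10.3 p [428.7 195.7 148.1] rpy [3.1415e+00 1.2000e-03 2.7270e-01] F [-0.1 -0.3 -1. ] w 42.5 q [ 0.35  0.21  1.83 -0.    1.1   1.65]
[-5.5 37.7 -0.4] -0.0001
[-5.5 37.7 -0.4] -0.0001
[-5.5 37.7 -0.4] -0.0001
[-5.5 37.7 -0.4] -0.0001
[-5.5 37.7 -0.4] -0.0001
```

```bash
python3 -m creep '{"xyz":[[-5,38,0],[-6,38,0],[-5,38,0],[-6,38,0],[-5,38,0]],"spin":[0,0,0,0,0]}'; python3 -m creep '{"xyz":[[0,0,0],[0,0,0],[0,0,0]],"spin":[0,0,0]}'; python3 go.py 453 6.6 100 0.273;python3 -c "
from h import *
im=shot('side','side3');cv2.imwrite('pics/side3c.png',cv2.resize(im[150:270,220:380],None,fx=4,fy=4))"
```

```text
time_s: 10.92
ee_pos: [0.4537, 0.0044, 0.1475]
eef_rot: [-3.141, 0.002, 0.273]
force: [-0.4, 0.4, -0.9]
grip_width: 0.0428
time_s: 11.3
ee_pos: [0.454, 0.0064, 0.1485]
eef_rot: [-3.141, 0.001, 0.274]
force: [0.4, -0.2, -0.4]
grip_width: 0.0424
t 11.3 p [454.    6.4 148.5] rpy [-3.1412e+00  8.0000e-04  2.7390e-01] F [ 0.4 -0.2 -0.4] w 42.4 q [-0.07  0.18  1.87  0.    1.09  1.23]
[-0.9 -0.4 48.5] 0.0009
```

View pics/side3c.png

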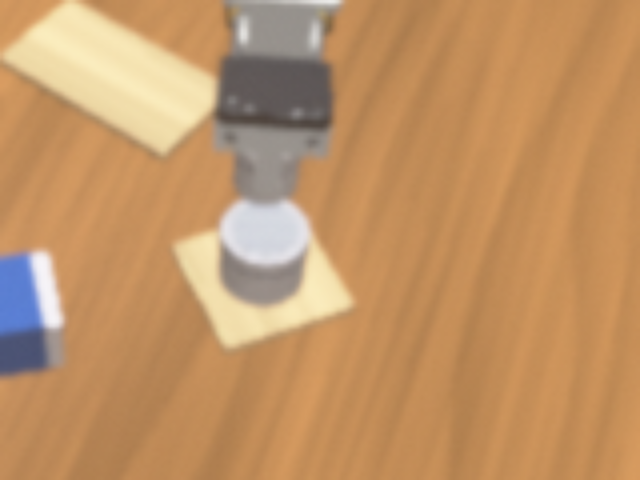

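The side view shows the small tin held upright directly above the large tin. I lower it carefully.

```bash
python3 -m creep '{"xyz":[[-1,0,20],[0,0,20],[0,0,10],[0,0,0],[0,0,0]],"spin":[0,0,0,0,0]}'; python3 -m creep '{"xyz":[[0,0,2],[0,0,0],[0,0,0]],"spin":[0,0,0]}';python3 -m creep '{"xyz":[[0,0,2],[0,0,0],[0,0,0]],"spin":[0,0,0]}'
```

```text
time_s: 11.98
ee_pos: [0.4534, 0.0056, 0.0992]
eef_rot: [3.141, -0.0, 0.273]
force: [0.4, -0.3, -0.5]
grip_width: 0.0426
time_s: 12.35
ee_pos: [0.4537, 0.0055, 0.098]
eef_rot: [3.141, -0.001, 0.273]
force: [-4.2, 0.7, 11.8]
grip_width: 0.0422
time_s: 12.72
ee_pos: [0.4544, 0.0056, 0.097]
eef_rot: [3.141, -0.003, 0.273]
force: [-6.5, 3.4, 24.1]
grip_width: 0.0425
```

```bash
python3 -m creep '{"xyz":[[0,0,-2],[0,0,0],[0,0,0]],"spin":[0,0,0]}';python3 -m creep '{"xyz":[[0,0,0],[0,0,0],[0,0,0],[0,0,0],[0,0,0]],"spin":[0,0,0,0,0]}' 90;python3 -m creep '{"xyz":[[0,0,-10],[0,0,-30],[0,0,-40],[0,0,0]],"spin":[0,0,0,0]}'; python3 go.py 629.2 133.5 150 .565 50
```

```text
time_s: 13.1
ee_pos: [0.4535, 0.0053, 0.0971]
eef_rot: [3.142, -0.0, 0.273]
force: [-1.5, -0.0, 5.1]
grip_width: 0.0423
time_s: 13.72
ee_pos: [0.4533, 0.0053, 0.0969]
eef_rot: [-3.142, 0.0, 0.273]
force: [-0.2, 0.8, 0.3]
grip_width: 0.088
time_s: 14.22
ee_pos: [0.4545, 0.0053, 0.18]
eef_rot: [3.14, -0.005, 0.273]
force: [-0.3, -0.8, 0.3]
grip_width: 0.0902
t 14.22 p [454.5   5.3 180. ] rpy [ 3.1397 -0.0052  0.2728] F [-0.3 -0.8  0.3] w 90.2 q [-0.07  0.13  1.84 -0.    1.16  1.23]
[ 40.5 -15.3   6.2] -0.0584
[ 41.3 -12.9   6.2] -0.0584
[ 42.  -10.5   6.2] -0.0584
[42.6 -8.   6.2] -0.0584
[43.  -5.5  6.2] -0.0584
```

```bash
python3 -m creep '{"xyz":[[41,-15,0],[41,-13,0],[42,-11,0],[43,-8,20],[43,-6,30]],"spin":[-0.0584,-0.0584,-0.0584,-0.0584,-0.0584]}' 94;python3 -m creep '{"xyz":[[0,0,10],[0,0,0],[0,0,0],[0,0,0]],"spin":[0,0,0,0]}'; python3 -c "
from h import *
im=shot('top','top4');shot('side','side4')
print(meas(im,(246,226),'t',.106,r=14))"; python3 go.py 629.2 133.5 30 .565 50
```

```text
time_s: 14.85
ee_pos: [0.6291, 0.1354, 0.1263]
eef_rot: [3.141, -0.001, 0.567]
force: [-0.8, -1.4, -0.1]
grip_width: 0.0937
time_s: 15.35
ee_pos: [0.6281, 0.1341, 0.1184]
eef_rot: [3.141, -0.002, 0.564]
force: [0.4, -0.4, 0.5]
grip_width: 0.0938
(455.5941021896914, 5.1215939213416375, np.float64(61.28603778683683))
t 15.45 p [628.1 134.3 118. ] rpy [ 3.1411e+00 -1.3000e-03  5.6430e-01] F [ 0.1  0.7 -0.2] w 94.0 q [0.15 0.6  1.35 0.   1.19 1.16]
[ 0.2  0.6 44. ] -0.0004
[ 0.2  0.6 44. ] -0.0004
```

View pics/top4.png

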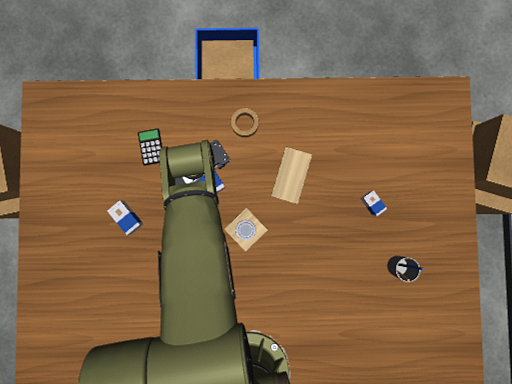

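View pics/side4.png

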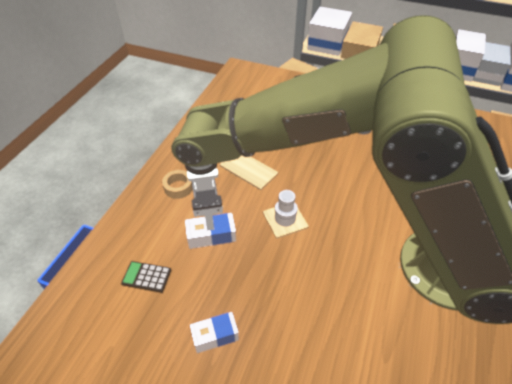

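The tins are stacked, upright and centred at (246,229). The gripper straddles the large carton.

```bash
python3 -m creep '{"xyz":[[0,1,25],[0,0,25],[0,0,25],[0,0,13],[0,0,0]],"spin":[0,0,0,0,0]}'; python3 -m creep '{"xyz":[[0,0,0],[0,0,0],[0,0,0],[0,0,0],[0,0,0]],"spin":[0,0,0,0,0]}' 45 25;python3 -m creep '{"xyz":[[0,0,0],[0,0,0],[0,0,0]],"spin":[0,0,0]}'; python3 -m creep '{"xyz":[[0,0,-20],[0,0,-30],[0,0,-30],[0,0,0],[0,0,0]],"spin":[0,0,0,0,0]}'; python3 go.py 629.2 -145.3 110 -0.3 40
```

```text
time_s: 16.08
ee_pos: [0.6283, 0.1336, 0.0286]
eef_rot: [-3.141, 0.001, 0.565]
force: [-0.0, -0.2, 0.5]
grip_width: 0.0943
time_s: 16.7
ee_pos: [0.6286, 0.1338, 0.0294]
eef_rot: [3.142, -0.0, 0.565]
force: [-2.1, 0.1, 5.7]
grip_width: 0.0637
time_s: 17.08
ee_pos: [0.6287, 0.1338, 0.0294]
eef_rot: [3.142, -0.001, 0.565]
force: [-2.8, -0.2, 5.0]
grip_width: 0.0637
time_s: 17.7
ee_pos: [0.628, 0.1336, 0.1079]
eef_rot: [-3.141, 0.001, 0.565]
force: [0.1, -0.5, -2.9]
grip_width: 0.064
t 17.7 p [628.  133.6 107.9] rpy [-3.1411e+00  1.3000e-03  5.6480e-01] F [ 0.1 -0.5 -2.9] w 64.0 q [ 0.15  0.61  1.35 -0.    1.17  1.16]
[-21.2  33.7  -0.3] 0.1235
[-16.9  36.1  -0.3] 0.1235
[-12.3  37.9  -0.3] 0.1235
[-7.5 39.1 -0.3] 0.1235
[-2.6 39.8 -0.3] 0.1235
[ 2.3 39.8 -0.3] 0.1235
[ 7.2 39.2 -0.3] 0.1235
```

```bash
python3 -m creep '{"xyz":[[-21,34,0],[-17,36,0],[-12,38,0],[-8,39,0],[-3,40,0]],"spin":[0.1235,0.1235,0.1235,0.1235,0.1235]}';python3 -m creep '{"xyz":[[2,40,0],[7,39,0],[0,0,0],[0,0,0],[0,0,0]],"spin":[0.1235,0.1235,0,0,0]}'; python3 go.py 628.7 -145.3 45 -0.3 40
```

```text
time_s: 18.32
ee_pos: [0.6282, -0.0671, 0.1072]
eef_rot: [-3.141, 0.003, -0.057]
force: [-0.5, 0.2, -1.4]
grip_width: 0.0638
time_s: 18.95
ee_pos: [0.6288, -0.1444, 0.1085]
eef_rot: [-3.142, 0.001, -0.298]
force: [0.4, 0.4, -1.5]
grip_width: 0.0639
t 18.95 p [ 628.8 -144.4  108.5] rpy [-3.1415e+00  8.0000e-04 -2.9760e-01] F [ 0.4  0.4 -1.5] w 63.9 q [-0.28  0.62  1.34  0.    1.18  1.59]
[ 0.1  0.5 31.7] 0.0012
[ 0.1  0.5 31.7] 0.0012
```

```bash
python3 -m creep '{"xyz":[[0,1,25],[0,0,25],[0,0,13],[0,0,0],[0,0,0]],"spin":[0,0,0,0,0]}';python3 -m creep '{"xyz":[[0,0,4],[0,0,0],[0,0,0]],"spin":[0,0,0]}';python3 go.py
```

```text
time_s: 19.58
ee_pos: [0.6292, -0.1464, 0.047]
eef_rot: [-3.142, -0.001, -0.299]
force: [-0.3, 0.1, -0.9]
grip_width: 0.0638
time_s: 19.95
ee_pos: [0.6287, -0.1465, 0.0421]
eef_rot: [-3.142, -0.0, -0.3]
force: [0.1, 0.3, -2.1]
grip_width: 0.0639
t 19.95 p [ 628.7 -146.5   42.1] rpy [-3.1416e+00 -2.0000e-04 -2.9970e-01] F [ 0.1  0.3 -2.1] w 63.9 q [-0.29  0.7   1.38  0.    1.06  1.58]
```

```bash
python3 -m creep '{"xyz":[[0,0,2],[0,0,0],[0,0,0]],"spin":[0,0,0]}';python3 -m creep '{"xyz":[[0,0,1],[0,0,0],[0,0,0]],"spin":[0,0,0]}'
```

```text
time_s: 20.32
ee_pos: [0.6286, -0.1465, 0.0399]
eef_rot: [-3.142, 0.0, -0.3]
force: [-0.5, 1.3, -2.5]
grip_width: 0.0641
time_s: 20.7
ee_pos: [0.6288, -0.1465, 0.0394]
eef_rot: [-3.142, -0.001, -0.3]
force: [-2.6, 0.3, 5.6]
grip_width: 0.0635
```

Contact made. I release, retreat and go to the medium carton.

```bash
python3 -m creep '{"xyz":[[0,0,0],[0,0,0],[0,0,0],[0,0,0],[0,0,0]],"spin":[0,0,0,0,0]}' 94;python3 -m creep '{"xyz":[[0,0,-20],[0,0,-50],[0,0,-50],[0,0,-40],[0,0,0]],"spin":[0,0,0,0,0]}'; python3 go.py 497.4 392.4 190 .674 50
```

```text
time_s: 21.32
ee_pos: [0.6286, -0.1465, 0.0389]
eef_rot: [3.142, 0.0, -0.3]
force: [0.5, 0.2, -1.0]
grip_width: 0.0938
time_s: 21.95
ee_pos: [0.6297, -0.1468, 0.2042]
eef_rot: [-3.141, -0.007, -0.3]
force: [0.5, -0.3, -0.1]
grip_width: 0.094
t 21.95 p [ 629.7 -146.8  204.2] rpy [-3.1415 -0.0074 -0.2997] F [ 0.5 -0.3 -0.1] w 94.0 q [-0.29  0.53  1.25 -0.    1.35  1.58]
[-23.8 -39.7   1. ] -0.0811
[-20.5 -41.5   1. ] -0.0811
[-17.1 -43.    1. ] -0.0811
[-13.5 -44.2   1. ] -0.0811
[ -9.9 -45.2   1. ] -0.0811
[ -6.2 -45.8   1. ] -0.0811
[ -2.5 -46.2   1. ] -0.0811
[  1.3 -46.3   1. ] -0.0811
[  5. -46.   1.] -0.0811
[  8.7 -45.4   1. ] -0.0811
[ 12.4 -44.6   1. ] -0.0811
[ 16.  -43.4   1. ] -0.0811
```

```bash
python3 -m creep '{"xyz":[[-24,-40,0],[-21,-42,0],[-17,-43,0],[-14,-44,0],[-10,-45,0]],"spin":[-0.081,-0.081,-0.081,-0.081,-0.081]}';python3 -m creep '{"xyz":[[-6,-46,0],[-3,-46,0],[1,-46,0],[5,-46,0],[9,-45,0]],"spin":[-0.081,-0.081,-0.081,-0.081,-0.081]}';python3 -m creep '{"xyz":[[12,-45,20],[16,-43,30],[0,0,30],[0,0,0],[0,0,0]],"spin":[-0.081,-0.081,0,0,0]}'; python3 go.py 497.4 392.4 29 .674 50;python3 -c "
from h import *
im=shot('top','top5')
print(meas(im,(292,172),'c',.06),meas(im,(123,217),'c',.046))"
```

```text
time_s: 22.58
ee_pos: [0.5718, 0.0801, 0.199]
eef_rot: [-3.142, 0.0, 0.108]
force: [1.5, 0.3, 0.1]
grip_width: 0.0939
time_s: 23.2
ee_pos: [0.5168, 0.3041, 0.199]
eef_rot: [-3.142, 0.0, 0.513]
force: [-0.4, -0.5, 0.1]
grip_width: 0.0938
time_s: 23.82
ee_pos: [0.496, 0.3923, 0.1204]
eef_rot: [3.142, -0.001, 0.671]
force: [-0.1, 0.2, 0.5]
grip_width: 0.0937
t 23.82 p [496.  392.3 120.4] rpy [ 3.1415e+00 -1.5000e-03  6.7150e-01] F [-0.1  0.2  0.5] w 93.7 q [0.61 0.58 1.38 0.   1.18 1.51]
[ 0.5  0.4 45.7] -0.0013
[ 0.5  0.4 45.7] -0.0013
(630.4867553710938, -147.43804931640625, 133.23681640625, 69.75996398925781, np.float32(-0.29893434)) (480.54315185546875, 384.80401611328125, 67.09329986572266, 65.14237213134766, np.float32(0.67442477))
```

View pics/top5.png

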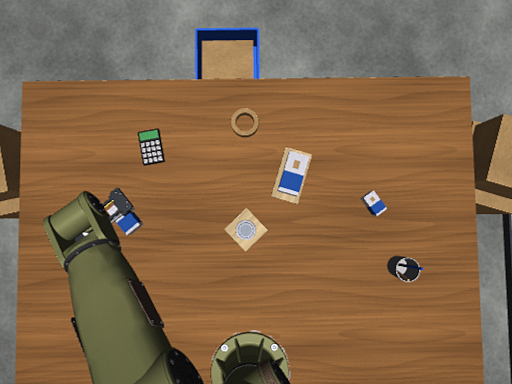

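The large carton lies lengthwise on the long board at (294,172), 2.5 mm off centre and 0.001 rad off in angle. I grasp the medium one now.

```bash
python3 -m creep '{"xyz":[[1,0,25],[0,0,25],[0,0,25],[0,0,16],[0,0,0]],"spin":[0,0,0,0,0]}'; python3 -m creep '{"xyz":[[0,0,0],[0,0,0],[0,0,0],[0,0,0],[0,0,0]],"spin":[0,0,0,0,0]}' 35 20;python3 -m creep '{"xyz":[[0,0,0],[0,0,0],[0,0,0]],"spin":[0,0,0]}'; python3 -m creep '{"xyz":[[0,0,-20],[0,0,-50],[0,0,-50],[0,0,-50],[0,0,0]],"spin":[0,0,0,0,0]}'; python3 go.py 628.7 -146 190 -0.3 50
```

```text
time_s: 24.5
ee_pos: [0.4963, 0.3929, 0.0279]
eef_rot: [-3.142, 0.001, 0.672]
force: [0.5, 0.1, 0.3]
grip_width: 0.0942
time_s: 25.12
ee_pos: [0.4962, 0.3932, 0.0281]
eef_rot: [-3.142, -0.0, 0.672]
force: [-0.1, -0.2, 1.4]
grip_width: 0.0518
time_s: 25.5
ee_pos: [0.4962, 0.3932, 0.0281]
eef_rot: [-3.142, -0.0, 0.672]
force: [-1.6, -0.3, 3.0]
grip_width: 0.052
time_s: 26.12
ee_pos: [0.4973, 0.3939, 0.2036]
eef_rot: [3.141, -0.008, 0.672]
force: [-0.1, -0.2, -1.0]
grip_width: 0.0523
t 26.12 p [497.3 393.9 203.6] rpy [ 3.1411 -0.0082  0.6723] F [-0.1 -0.2 -1. ] w 52.3 q [ 0.61  0.5   1.3  -0.    1.34  1.51]
[-19.5  42.    1. ] 0.081
[-16.   43.5   1. ] 0.081
[-12.4  44.6   1. ] 0.081
[-8.8 45.5  1. ] 0.081
[-5.1 46.   1. ] 0.081
[-1.3 46.3  1. ] 0.081
[ 2.4 46.2  1. ] 0.081
[ 6.2 45.9  1. ] 0.081
[ 9.9 45.2  1. ] 0.081
[13.5 44.3  1. ] 0.081
[17.  43.1  1. ] 0.081
[20.5 41.5  1. ] 0.081
```

```bash
python3 -m creep '{"xyz":[[-20,42,0],[-16,43,0],[-12,45,0],[-9,45,0],[-5,46,0]],"spin":[0.081,0.081,0.081,0.081,0.081]}';python3 -m creep '{"xyz":[[-1,46,0],[2,46,0],[6,46,0],[10,45,0],[14,44,0]],"spin":[0.081,0.081,0.081,0.081,0.081]}';python3 -m creep '{"xyz":[[17,43,0],[20,42,0],[0,0,0],[0,0,0],[0,0,0]],"spin":[0.081,0.081,0,0,0]}'; python3 go.py 629 -146.4 95 -0.3 50
```

```text
time_s: 26.75
ee_pos: [0.5502, 0.1669, 0.1976]
eef_rot: [3.142, 0.001, 0.265]
force: [0.4, 0.5, 0.1]
grip_width: 0.0516
time_s: 27.38
ee_pos: [0.6053, -0.057, 0.1975]
eef_rot: [-3.142, 0.001, -0.14]
force: [-0.3, 1.0, -1.4]
grip_width: 0.0515
time_s: 28.0
ee_pos: [0.6267, -0.1448, 0.198]
eef_rot: [-3.142, 0.0, -0.298]
force: [0.4, 1.1, -1.2]
grip_width: 0.0521
t 28.0 p [ 626.7 -144.8  198. ] rpy [-3.1415e+00  2.0000e-04 -2.9810e-01] F [ 0.4  1.1 -1.2] w 52.1 q [-0.28  0.53  1.26  0.    1.35  1.58]
[ 0.9  0.3 34.3] 0.0006
[ 0.9  0.3 34.3] 0.0006
[ 0.9  0.3 34.3] 0.0006
```

```bash
python3 -m creep '{"xyz":[[2,1,35],[0,0,35],[0,0,25],[0,0,7],[0,0,0]],"spin":[0.002,0,0,0,0]}';python3 -m creep '{"xyz":[[0,0,2],[0,0,0],[0,0,0]],"spin":[0,0,0]}';python3 -m creep '{"xyz":[[0,0,2],[0,0,0],[0,0,0]],"spin":[0,0,0]}'
```

```text
time_s: 28.62
ee_pos: [0.6286, -0.147, 0.0965]
eef_rot: [-3.142, -0.0, -0.301]
force: [-0.0, 0.1, -0.1]
grip_width: 0.052
time_s: 29.0
ee_pos: [0.6286, -0.1474, 0.0944]
eef_rot: [3.142, -0.001, -0.302]
force: [-0.8, 0.3, -1.6]
grip_width: 0.0523
time_s: 29.38
ee_pos: [0.6284, -0.1474, 0.0919]
eef_rot: [3.142, 0.0, -0.302]
force: [0.5, 0.1, -0.8]
grip_width: 0.0521
```

```bash
python3 -m creep '{"xyz":[[0,-1,2],[0,0,0],[0,0,0]],"spin":[0,0,0]}';python3 -m creep '{"xyz":[[0,0,1],[0,0,0],[0,0,0]],"spin":[0,0,0]}';python3 -m creep '{"xyz":[[0,0,1],[0,0,0],[0,0,0]],"spin":[0,0,0]}'
```

```text
time_s: 29.75
ee_pos: [0.6287, -0.1464, 0.0899]
eef_rot: [-3.142, 0.0, -0.302]
force: [-0.2, -0.4, -1.1]
grip_width: 0.052
time_s: 30.12
ee_pos: [0.6288, -0.1465, 0.089]
eef_rot: [-3.142, -0.0, -0.302]
force: [-0.5, -1.1, -1.0]
grip_width: 0.0516
time_s: 30.5
ee_pos: [0.6288, -0.1464, 0.0881]
eef_rot: [-3.142, -0.0, -0.302]
force: [-0.4, -0.4, 1.2]
grip_width: 0.0519
```

```bash
python3 -m creep '{"xyz":[[0,0,0.5],[0,0,0],[0,0,0]],"spin":[0,0,0]}';python3 -m creep '{"xyz":[[0,0,0],[0,0,0],[0,0,0],[0,0,0],[0,0,0]],"spin":[0,0,0,0,0]}' 94;python3 -m creep '{"xyz":[[0,0,-20],[0,0,-50],[0,0,-50],[0,0,0],[0,0,0]],"spin":[0,0,0,0,0]}'; python3 go.py 533.6 -405.7 190 .618 50
```

```text
time_s: 30.88
ee_pos: [0.6288, -0.1465, 0.0881]
eef_rot: [3.142, -0.001, -0.302]
force: [-3.1, 0.2, 5.0]
grip_width: 0.0515
time_s: 31.5
ee_pos: [0.6287, -0.1465, 0.0874]
eef_rot: [3.142, 0.0, -0.302]
force: [-0.9, 0.6, 0.1]
grip_width: 0.0931
time_s: 32.12
ee_pos: [0.6285, -0.1464, 0.2077]
eef_rot: [3.142, -0.0, -0.302]
force: [0.2, -0.4, -0.6]
grip_width: 0.0938
t 32.12 p [ 628.5 -146.4  207.7] rpy [ 3.1416e+00 -1.0000e-04 -3.0170e-01] F [ 0.2 -0.4 -0.6] w 93.8 q [-0.29  0.53  1.25 -0.    1.37  1.59]
[-2.3 46.   3. ] -0.1533
[-9.3 45.1  3. ] -0.1533
[-16.   43.1   3. ] -0.1533
[-22.4  40.2   3. ] -0.1533
[-28.3  36.3   3. ] -0.1533
[-33.5  31.5   3. ] -0.1533
```

```bash
python3 -m creep '{"xyz":[[-2,46,0],[-9,45,0],[-16,43,0],[-22,40,0],[-28,36,0]],"spin":[-0.153,-0.153,-0.153,-0.153,-0.153]}';python3 -m creep '{"xyz":[[-34,32,20],[0,0,30],[0,0,30],[0,0,0],[0,0,0]],"spin":[-0.153,0,0,0,0]}'; python3 go.py 533.6 -405.7 28 .618 50;python3 -c "
from h import *
im=shot('top','top6');shot('side','side6')
print(meas(im,(292,172),'c',.106))"
```

```text
time_s: 32.75
ee_pos: [0.5496, -0.3629, 0.2062]
eef_rot: [-3.14, 0.001, 0.468]
force: [0.1, 0.3, 0.2]
grip_width: 0.0941
time_s: 33.38
ee_pos: [0.5348, -0.4057, 0.1283]
eef_rot: [3.141, -0.0, 0.616]
force: [0.8, 0.1, 0.2]
grip_width: 0.0943
t 33.38 p [ 534.8 -405.7  128.3] rpy [ 3.141e+00 -1.000e-04  6.165e-01] F [0.8 0.1 0.2] w 94.3 q [-0.7   0.66  1.24 -0.    1.25  0.25]
[-0.3 -0.2 33.4] -0.0005
[-0.3 -0.2 33.4] -0.0005
[-0.3 -0.2 33.4] -0.0005
(625.4244995117188, -142.56051635742188, 128.11766052246094, 67.07970428466797, np.float32(-0.29893374))
```

View pics/top6.png

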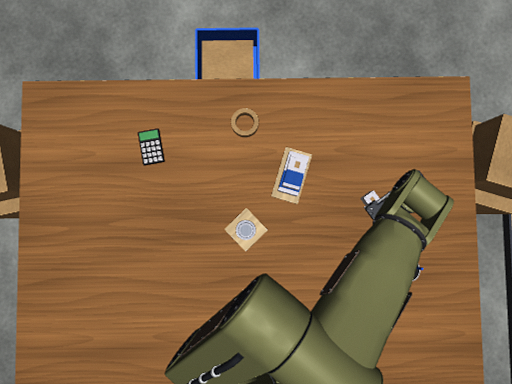

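View pics/side6.png

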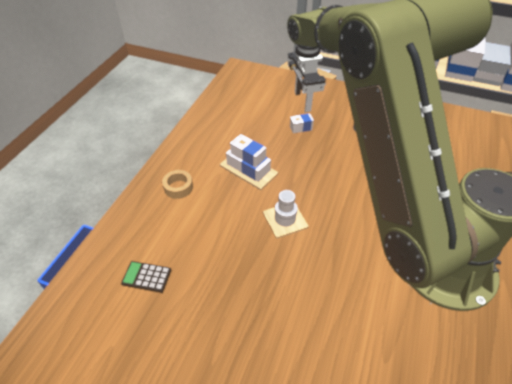

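The medium carton sits squarely on the large one at (293,172), and the gripper is over the small carton.

```bash
python3 -m creep '{"xyz":[[-0.5,0,30],[0,0,30],[0,0,25],[0,0,15],[0,0,0]],"spin":[0,0,0,0,0]}'; python3 -m creep '{"xyz":[[0,0,0],[0,0,0],[0,0,0],[0,0,0],[0,0,0]],"spin":[0,0,0,0,0]}' 25 20;python3 -m creep '{"xyz":[[0,0,0],[0,0,0],[0,0,0],[0,0,0]],"spin":[0,0,0,0]}'; python3 -m creep '{"xyz":[[0,0,-20],[0,0,-55],[0,0,-55],[0,0,-55],[0,0,0]],"spin":[0,0,0,0,0]}'; python3 go.py 628.9 -146.2 212 -0.3 50
```

```text
time_s: 34.1
ee_pos: [0.5341, -0.4058, 0.0273]
eef_rot: [-3.141, 0.0, 0.616]
force: [-0.1, -0.5, 0.9]
grip_width: 0.0941
time_s: 34.72
ee_pos: [0.5341, -0.4059, 0.0275]
eef_rot: [3.142, 0.0, 0.616]
force: [-0.2, 0.6, 0.9]
grip_width: 0.0476
time_s: 35.22
ee_pos: [0.5341, -0.4058, 0.0274]
eef_rot: [-3.141, -0.0, 0.616]
force: [-0.5, 1.6, 1.3]
grip_width: 0.0399
time_s: 35.85
ee_pos: [0.5352, -0.4068, 0.2192]
eef_rot: [3.132, -0.002, 0.616]
force: [-0.7, -1.0, -1.4]
grip_width: 0.0401
t 35.85 p [ 535.2 -406.8  219.2] rpy [ 3.1322e+00 -2.4000e-03  6.1630e-01] F [-0.7 -1.  -1.4] w 40.1 q [-0.7   0.58  1.14  0.    1.41  0.25]
[ 37.8 -26.4   1. ] 0.1527
[ 33.4 -31.9   1. ] 0.1527
[ 28.1 -36.6   1. ] 0.1527
[ 22.3 -40.4   1. ] 0.1527
[ 15.8 -43.4   1. ] 0.1527
[  9.1 -45.3   1. ] 0.1527
```

```bash
python3 -m creep '{"xyz":[[38,-26,0],[33,-32,0],[28,-37,0],[22,-40,0],[16,-43,0]],"spin":[0.153,0.153,0.153,0.153,0.152]}';python3 -m creep '{"xyz":[[9,-45,0],[0,0,0],[0,0,0],[0,0,0]],"spin":[0.152,0,0,0]}'; python3 go.py 629 -146.2 140 -0.3 50
```

```text
time_s: 36.48
ee_pos: [0.612, -0.188, 0.2123]
eef_rot: [-3.142, 0.0, -0.153]
force: [1.0, 0.4, -0.8]
grip_width: 0.0401
time_s: 36.98
ee_pos: [0.6271, -0.1476, 0.2124]
eef_rot: [3.141, 0.0, -0.3]
force: [-0.6, 0.1, -1.0]
grip_width: 0.0402
t 36.98 p [ 627.1 -147.6  212.4] rpy [ 3.1415e+00  2.0000e-04 -3.0000e-01] F [-0.6  0.1 -1. ] w 40.2 q [-0.29  0.52  1.24 -0.    1.37  1.58]
[ 0.7 -0.9 36.2] 0.0
[ 0.7 -0.9 36.2] 0.0
```

```bash
python3 -m creep '{"xyz":[[1.5,-2,35],[0,0,25],[0,0,13],[0,0,0],[0,0,0]],"spin":[0,0,0,0,0]}';python3 -m creep '{"xyz":[[0,0,2],[0,0,2],[0,0,0],[0,0,0]],"spin":[0,0,0,0]}';python3 go.py 629 -146.2 133.4 -0.3 50
```

```text
time_s: 37.6
ee_pos: [0.6299, -0.1453, 0.1407]
eef_rot: [-3.142, -0.002, -0.3]
force: [1.2, -0.3, -0.8]
grip_width: 0.0398
time_s: 38.1
ee_pos: [0.6295, -0.1449, 0.1355]
eef_rot: [-3.142, -0.0, -0.3]
force: [-0.4, -0.0, -1.1]
grip_width: 0.04
t 38.1 p [ 629.5 -144.9  135.5] rpy [-3.1416e+00 -1.0000e-04 -2.9970e-01] F [-0.4 -0.  -1.1] w 40.0 q [-0.28  0.59  1.32  0.    1.23  1.59]
[-0.1  1.4  2.1] 0.0003
```

```bash
python3 -m creep '{"xyz":[[0,1,1],[0,0,0.5],[0,0,0]],"spin":[0,0,0]}';python3 -m creep '{"xyz":[[0,0,0.5],[0,0,0],[0,0,0]],"spin":[0,0,0]}';python3 -m creep '{"xyz":[[0,0,0.5],[0,0,0],[0,0,0]],"spin":[0,0,0]}'
```

```text
time_s: 38.48
ee_pos: [0.6292, -0.1458, 0.1339]
eef_rot: [-3.142, 0.0, -0.3]
force: [-0.2, -0.8, -0.3]
grip_width: 0.0399
time_s: 38.85
ee_pos: [0.6292, -0.1458, 0.1334]
eef_rot: [-3.142, 0.0, -0.3]
force: [-0.0, 0.0, -0.8]
grip_width: 0.0395
time_s: 39.22
ee_pos: [0.6293, -0.1459, 0.1334]
eef_rot: [-3.142, -0.0, -0.3]
force: [-2.6, -0.3, 6.1]
grip_width: 0.0399
```

Contact. I release, retreat clear of the pile and check.

```bash
python3 -m creep '{"xyz":[[0,0,0],[0,0,0],[0,0,0],[0,0,0],[0,0,0]],"spin":[0,0,0,0,0]}' 94;python3 -m creep '{"xyz":[[0,0,0],[0,0,-20],[0,0,-50],[0,0,-50],[0,0,0]],"spin":[0,0,0,0,0]}'; python3 -m creep '{"xyz":[[0,50,0],[0,50,0],[0,50,0],[0,50,0],[0,0,0]],"spin":[0,0,0,0,0]}';python3 -m creep '{"xyz":[[0,0,0],[0,0,0],[0,0,0],[0,0,0],[0,0,0]],"spin":[0,0,0,0,0]}'; python3 go.py;python3 -c "
from h import *
im=shot('top','top7');s=shot('side','side7')
c=lambda i,u,v:cv2.resize(i[v-45:v+45,u-60:u+60],(400,300),interpolation=cv2.INTER_CUBIC)
cv2.imwrite('pics/crop7.png',np.vstack([np.hstack([c(im,270,195),c(im,292,172)]),np.hstack([c(s,250,155),c(s,286,210)])]))
print(meas(im,(246,226),'t',.106,r=14))"
```

```text
time_s: 39.85
ee_pos: [0.6292, -0.1459, 0.1329]
eef_rot: [-3.142, 0.0, -0.3]
force: [-0.1, 0.5, -0.8]
grip_width: 0.0864
time_s: 40.48
ee_pos: [0.6302, -0.1461, 0.2574]
eef_rot: [-3.141, -0.007, -0.3]
force: [-0.4, -0.4, -1.7]
grip_width: 0.094
time_s: 41.1
ee_pos: [0.5686, -0.3397, 0.2514]
eef_rot: [-3.141, 0.002, -0.304]
force: [0.1, 0.5, 0.1]
grip_width: 0.0942
time_s: 41.72
ee_pos: [0.5703, -0.3367, 0.253]
eef_rot: [3.142, -0.0, -0.299]
force: [0.7, -1.1, 0.4]
grip_width: 0.094
t 41.73 p [ 570.3 -336.7  253. ] rpy [ 3.1416e+00 -1.0000e-04 -2.9940e-01] F [ 0.7 -1.1  0.4] w 94.0 q [-0.59  0.54  1.12 -0.    1.48  1.28]
(455.5941021896914, 5.1215939213416375, np.float64(61.28603778683683))
```

View pics/crop7.png

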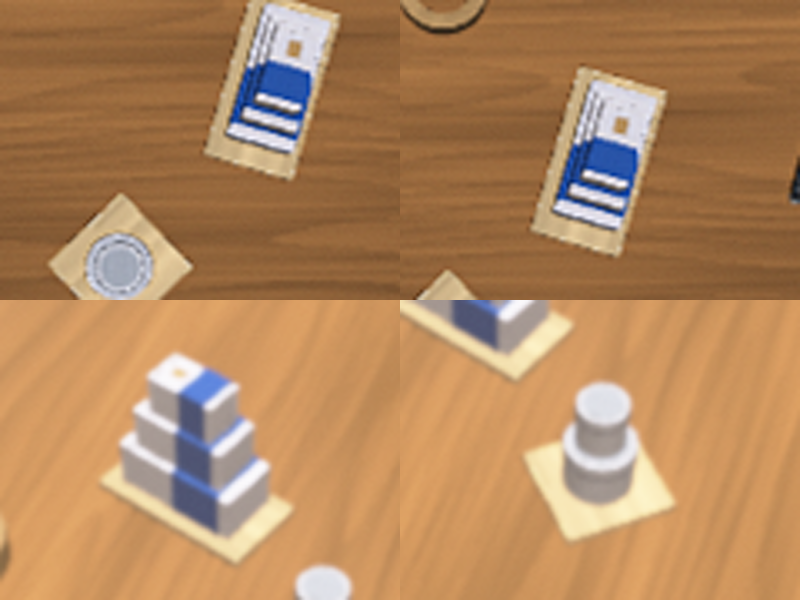

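View pics/top7.png

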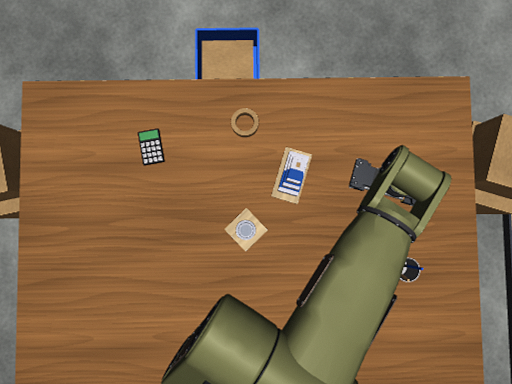

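Both piles look square and upright. I make one numeric check of the small carton's top-face corners against their predicted pixels before handing in.

```bash
python3 - <<'E'
from h import *
im=cv2.imread('pics/top7.png');im=cv2.resize(im[130:220,232:352],(800,600),interpolation=cv2.INTER_CUBIC);f=800/120
a=-.30;R=np.array([[np.cos(a),-np.sin(a)],[np.sin(a),np.cos(a)]])
for (l,w,z),c in [((72,40,.15),(0,0,255)),((100,52,.106),(0,255,0)),((130,64,.06),(255,0,255))]:
    P=np.array([[l,w],[l,-w],[-l,-w],[-l,w]])/2@R.T+[629.2,-145.3]
    p=proj('top',np.c_[P/1000,np.full(4,z)]); cv2.polylines(im,[(((p-[232,130]+.5)*f)).astype(int)],True,c,1)
cv2.imwrite('pics/chk.png',im)
E
```

```text
(no output)
```

View pics/chk.png

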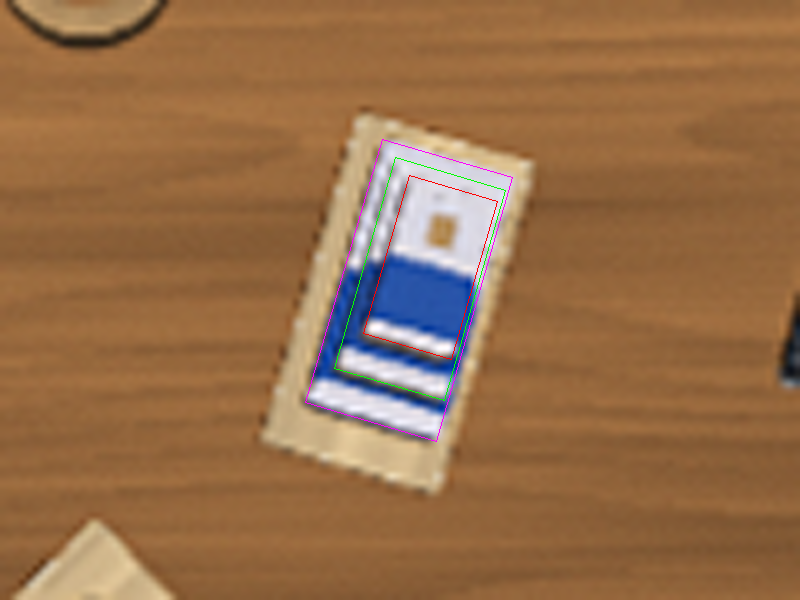

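The ideal outlines match all three carton tops to within about one pixel (3 mm).

```bash
python3 -c "
from station import ctrl
print(ctrl.hand_in())"
```

```text
the job is handed in; nothing more can be done
None
```

The three cartons are piled large, medium, small on the long board, and the small tin sits on the large tin on the square board. I handed the job in at about 42 s with the gripper clear; `hand_in()` gives no verdict.

- **Cartons:** In the last top picture, the three carton tops match their ideal outlines to within about one pixel (3 mm). The large carton measured about 2.5 mm off centre and 0.001 rad off the board's length.
- **Tins:** The large tin measured about 1 mm off centre. Both tins look upright in the side view.
- **Bystanders:** By eye, the tape roll, calculator and pen cup look unmoved. I did not measure them, and the arm partly hid the cup at the end.

- **Small tin grasp:** I lifted the small tin before the fingers had fully closed, so it was gripped about 9 mm higher than planned. I felt for contact when lowering it, pressing with up to 24 N, then eased off and released.
- **Checks that failed or disagreed:**
  - The colour fit gave wrong outlines for the small tin and the medium carton once they were stacked. It merged each with the piece below, reading 61 mm for the 44 mm tin. I placed the cartons by the outline check instead, and the small tin's centring rests on the pictures and the gripper position.
  - At the start, the side camera's tin positions did not agree with the top view. I used the top view.

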